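# Screw the filler cap onto the vessel

## Task

Close the steel vessel with its blue winged cap. Set the cap level on the neck so that its lugs rest on top of the brass threads, turn it backwards (anticlockwise from above) until it drops with a click into the thread starts, then turn it forwards (clockwise) until it stops fully home, and let go of it. Do not disturb the other things on the bench.

Things in the scene. Friction and masses are not known exactly. Their poses are not given: they have to be found in the camera images.
- cap: Loose blue screw cap, about 0.18 kg, standing open side down. Origin: centre of the skirt's lower edge; z up, x along the wing. Skirt 82 mm outside diameter (85 over the knurls), 33 mm high, inner radius 37 mm, 28 mm deep inside.
- cap_wing (a point): Grip point on the cap's axis, 56 mm above its origin. The wing is an upright flat bar on the cap's top, 64 mm long (cap x), 14 mm thick (cap y), from 33 to 65 mm above the cap's origin; grip it across its thickness from above.
- cap_lug (a point): Inner tip of the lug under the wing's +x end. Four brass lugs, 7 mm wide and 5 mm high, flush with the skirt's lower edge, reach inwards to 31.2 mm from the axis at 0, 90, 180 and 270 degrees from the wing (two lie under the wing's ends).
- vessel: Steel vessel fixed to the bench. Origin: centre of the underside of its square 140 mm base plate (10 mm thick, sides along the vessel's x and y); z up. Body radius 45 mm (foot 52) to z = 80 mm, outlet stub on the +x side. All angles about its axis below are in its frame, anticlockwise seen from above positive.
- neck_top (a point): Centre of the neck's top, z = 113 mm. The neck is a solid 30 mm in radius, straight to z = 107 mm, then tapering to 24 mm at the top.
- thread_top (a point): On the first of four equal right-hand brass threads (to radius 35.5 mm) at 0, 90, 180, 270 degrees. Each has a flat top at z = 99.5 mm, 27 degrees either side of its middle, and a stop rib (4 mm wide, top z = 105.5 mm) at its clockwise end. With the wing square to the base plate the lugs rest mid-top, cap origin at z = 99.5; turned forwards they only hit the ribs.
- thread_start (a point): Middle of the first open gap between threads (27 to 57 degrees; likewise every 90), on its landing, z = 90 mm. Turned backwards 33 degrees from square, the lugs fall through the gaps: cap origin drops to z = 90; ribs stop it at about 51 degrees. The cap drops by its own weight: a slightly loose grip (wing free to slide between the fingers) lets it, a firm one must follow down.
- cap_home (a point): Where the cap's origin is when fully home: on the axis, z = 86 mm. From the gaps, turning forwards leads the lugs under the threads, 4 mm further down (about 1.5 mm play), until the ribs stop them at about -21 degrees from square: 54 to 72 degrees of forward turn.
- swab_tub: Bystander: clear round tub of pink cotton swabs, 77 mm across, 80 mm high, loose. Origin: centre of its underside. It stands on one side of the vessel and the cap on the other.
- amber_bottle: Bystander: amber reagent bottle with a blue cap, 68 mm across, 150 mm high, loose, behind the vessel. Origin: centre of its underside.
- tube_rack: Bystander: blue rack of small tubes, 63 x 200 x 47 mm (long along its y), loose, behind the vessel. Origin: centre of its underside.

How it is judged:
By the outcome, as a careful person would: the job done as asked, in the order asked, and still so for the second after the job is handed in, with the robot touching nothing.
It also fails if it takes over 61 s, if anything falls off the work surface, if the arm or the gripper's body presses on something with over 40 N, if the wrist force passes 120 N, or if a joint passes its speed limit or range.

## Robot

A 6-joint arm with a two-finger parallel gripper is mounted at the origin on a cart in front of the work surface, level with it; the furniture and walls round the work are solid. World frame = base frame: x ahead of the robot, y to its left, z up, the work surface at z = 0. Lengths are in m, angles in rad, forces in N, time in s.
With the tool pointing down it reaches from about 0.325 to 0.925 m from the base axis. Payload 3.1 kg.
Tool frame: the origin (TCP) lies midway between the tips of the shut fingers; the grasp point (between the pads) lies env.pinch_z behind it (env.pinch_z is the distance from the TCP to the grasp point, in m); z points along the fingers, y is the line along which they close (so a half turn about z gives the same grasp; the last joint's range is limited). The gripper opens to 85 mm and grips with 20 to 120 N. Pads are 22 mm wide; open, the fingers measure 114 mm over their backs; the gripper's body (76 mm by 85 mm) begins 54 mm behind the grasp point. The pads swing forward as they close: fully open they stand 13 mm farther back than shut.
Start: joints at [1.027, 0.217, 1.613, -0, 1.311, -0.112], TCP at [0.262, 0.568, 0.231] pointing down, gripper open.
Joint ranges: [-2.75, 2.75], [-0.78, 2.1], [0.31, 2.55], [-1.13, 4.27], [0.13, 2.63], [-2.58, 2.58]. Speed limits (rad/s): [2.79, 2.79, 3.14, 3.14, 3.14, 3.14].

## Interface

Orientations are given as a unit quaternion [w, x, y, z].
In Python, from workcell import env, imaging gives the robot as it stands (env), with the cameras (imaging).
- The arm moves only by the shell command python3 nudge.py 'ROWS' [FORCE]. ROWS is a JSON list that holds a single list of rows (three levels of brackets), with 1 to 8 rows, each of 7 numbers: the opening from 0.0 (shut) to 1.0 (fully open), then dx, dy, dz in units of 25 mm, then a rotation vector rx, ry, rz in units of 0.25 rad; each row shifts and turns the commanded pose from where the row before left it, along the tool's axes as they then stand; what a row does not reach is not made up. A row lasts 1/12 s, in which the tool goes at most 0.0417 m and 0.125 rad, less where a joint would pass 70% of its speed; a pose out of reach is approached as far as the arm can. The fingers move at their own pace and stop on an object; FORCE is the grip in N (left out, the last holds). Time passes only in rows, so rows that do not move let the fingers close. It prints the time, the measured TCP pose, the force, the opening and the grip force at its end. Input that does not fit is refused with a message, and nothing moves.
- env.read_state(): the state, without advancing time (a new reading comes with each control period).
- imaging.capture(name): name is "scene" or "top" or "wrist"; returns a dict with "color" (400x640x3 uint8, red, green, blue), "fovy" (degrees; the focal length in pixels is half the picture's height over the tangent of half this angle, whatever the lens; pixels are square), "cx", "cy" (the principal point, pixels), "k1" (the pictures are not rectified: a ray, as slopes to the right and down, at radius r is drawn at 1 + k1 r^2 times it, then the intrinsics apply), "rvec" (rotation vector, rad) and "tvec" (3), from world to camera coordinates, as OpenCV has them. Camera axes: x right, y down, z forward; pixel columns grow to the right and rows downward; lengths in m; the calibration is good to about 2 mm. A picture is of the moment at which its call begins. There is no depth.
- env.job_done(): hands the job in; it is judged then, once.
The state is a dict: "time": time; "q": joint angles; "joint_vel": joint speeds; "joint_torque": joint torques, N m; "tool_pos": TCP position; "tool_rot": TCP orientation; "force": force on the tool from outside, world axes, zero at the start; "torque": the same for the moment, N m; "grip_width": opening from 0.0 (shut) to 1.0 (fully open); "grip_force": force on a finger pad.
Only numpy, scipy, OpenCV 4.12 (cv2) and the standard library are available. Lean on these libraries where they do the work, as an engineer would, in place of code of your own. Each camera call takes 0.05 s, during which the arm holds its last target. There are 200 camera calls.

## Working session

There is one attempt and no reset: what is moved stays moved. The work goes in short steps, Python scripts to look and compute and a shell command to move; the robot and the scene stay as the last step left them, time stands still between calls to the robot, and variables do not carry over. Pictures are saved under pics/ and viewed, at most 10 in all, crops included, and the job is handed in when it is done.

```bash
ls; mkdir -p pics
python3 - <<'E'
from workcell import env, imaging
import cv2
print(env.pinch_z, env.read_state())
for n in ("scene","top"):
    c=imaging.capture(n); cv2.imwrite(f"pics/{n}0.png",c["color"][:,:,::-1]); print({k:v for k,v in c.items() if k!="color"})
E
```

```text
nudge.py
pics
workcell.py
0.0187 {'time': 0.0, 'q': array([ 1.02683691e+00,  2.17758566e-01,  1.61495050e+00, -1.85060863e-05,
        1.31129471e+00, -1.12169532e-01]), 'joint_vel': array([ 0.00010098,  0.00162625,  0.00081073, -0.00094194,  0.00096649,
        0.00119557]), 'joint_torque': array([ 4.33589310e-05, -3.96842408e+01, -3.03856838e+01, -7.28856958e-05,
        9.58776480e-03, -1.91576653e-06]), 'tool_pos': array([0.26109906, 0.56694175, 0.22995699]), 'tool_rot': array([-3.79981912e-04,  2.14219195e-01,  9.76784870e-01, -1.14414657e-03]), 'force': array([ 0.42890211, -0.07826216,  0.48237726]), 'torque': array([-0.06481703, -0.06395004,  0.03075932]), 'grip_force': 0.0, 'grip_width': 0.9981737333222974}
{'fovy': 42.8548354269381, 'cx': 321.4300621418343, 'cy': 199.79501969868775, 'k1': 0.05519363937424547, 'rvec': array([ 2.21160399, -0.68566605,  0.31704628]), 'tvec': array([-0.46049487,  0.27192604,  1.32672294])}
{'fovy': 55.33678269792965, 'cx': 309.31786828192327, 'cy': 201.14649641080055, 'k1': 0.029554944182100213, 'rvec': array([ 2.12747364, -2.1305089 ,  0.16375082]), 'tvec': array([0.0288632 , 0.56585658, 1.06819312])}
```

View pics/scene0.png

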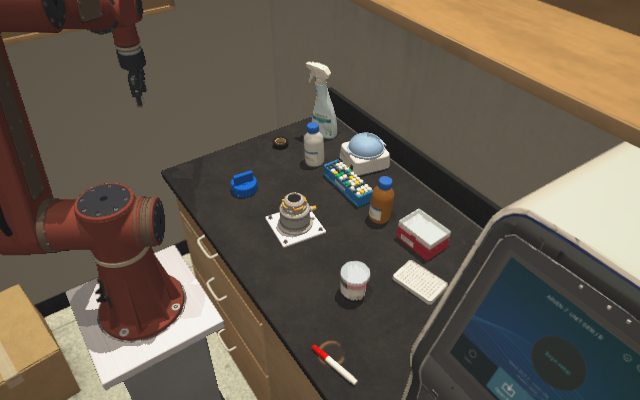

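View pics/top0.png

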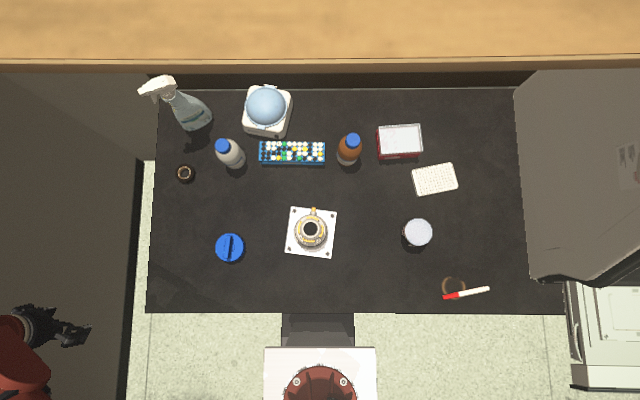

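The scene view shows the cap at about (244,184) and the vessel at (294,215). In the top view the cap is at (229,248) with its wing near vertical, and the vessel plate is centred at (311,232) with its stub pointing up in the image (world +x).

```bash
cat > h.py <<'E'
import numpy as np, cv2
from workcell import env, imaging
def cal(c):
    f=200/np.tan(np.radians(c["fovy"])/2)
    K=np.array([[f,0,c["cx"]],[0,f,c["cy"]],[0,0,1]]); D=np.array([c["k1"],0,0,0.])
    return K,D,cv2.Rodrigues(c["rvec"])[0],np.array(c["tvec"])
def plane(c,px,z):
    K,D,R,t=cal(c)
    p=cv2.undistortPoints(np.array(px,float).reshape(-1,1,2),K,D).reshape(-1,2)
    d=np.c_[p,np.ones(len(p))]@R; o=-R.T@t
    return o+d*((z-o[2])/d[:,2])[:,None]
def proj(c,P):
    K,D,R,t=cal(c); return cv2.projectPoints(np.array(P,float).reshape(-1,1,3),c["rvec"],t,K,D)[0].reshape(-1,2)
def big(m):
    cs=cv2.findContours(m.astype(np.uint8),0,cv2.CHAIN_APPROX_NONE)[0]
    return max(cs,key=cv2.contourArea).reshape(-1,2)
E
python3 - <<'E'
from h import *
c=imaging.capture("top"); im=c["color"].astype(int)
hsv=cv2.cvtColor(c["color"],cv2.COLOR_RGB2HSV)
# cap
m=np.zeros((400,640),bool); s=(slice(220,280),slice(200,260))
m[s]=((hsv[...,0]>95)&(hsv[...,0]<125)&(hsv[...,1]>150)&(hsv[...,2]>50))[s]
k=big(m); print("cap box",k.min(0),k.max(0)); 
(e,_)=cv2.minEnclosingCircle(k.astype(np.float32)),0
print(e,plane(c,[e[0]],0.033))
w=plane(c,k,0.033); print("extent",w.min(0),w.max(0))
# plate
m=np.zeros((400,640),bool); s=(slice(195,270),slice(275,350))
m[s]=((hsv[...,2]>140)&(hsv[...,1]<40))[s]
k=big(m); q=plane(c,k,0.010)[:,:2].astype(np.float32); r=cv2.minAreaRect(q); print("plate",r)
print(cv2.boxPoints(r))
o=[]
for (x,y) in ((229,248),(311,232)):
    o.append(cv2.resize(c["color"][y-38:y+38,x-38:x+38],(400,400),interpolation=cv2.INTER_CUBIC))
cv2.imwrite("pics/crop.png",np.hstack(o)[:,:,::-1])
E
```

```text
cap box [215 233] [243 261]
((229.1607208251953, 247.0), 14.714910507202148) [[0.43374052 0.26128073 0.033     ]]
extent [0.39357502 0.22061542 0.033     ] [0.47442771 0.30255839 0.033     ]
plate ((0.48023521900177, 0.025653578341007233), (0.14079627394676208, 0.14143848419189453), 82.45311737060547)
[[ 0.40088266 -0.03484667]
 [ 0.5410959  -0.05342283]
 [ 0.5595878   0.08615383]
 [ 0.41937453  0.10472999]]
```

View pics/crop.png

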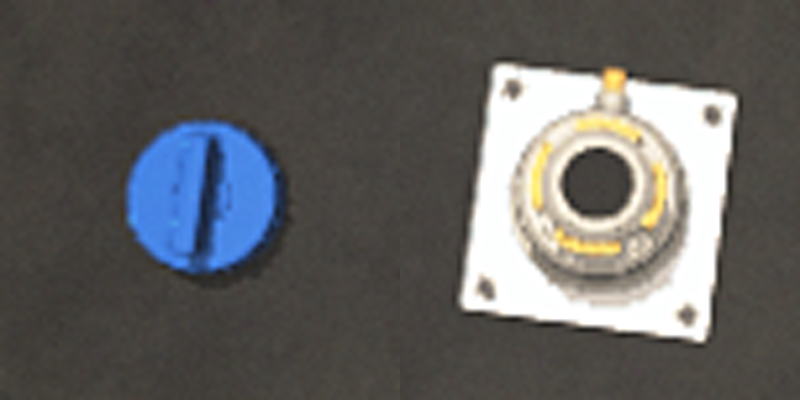

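The crop shows the cap's wing nearly along world x, tilted a few degrees. The vessel plate is yawed about −7.5° and centred near (0.480, 0.026). I'll go above the cap and look with the wrist camera.

The manual's scale: shifts go in units of 25 mm and turns go in units of 0.25 rad. Converting my numbers, -0.031 m is -1.24, -0.023 m is -0.92, -0.103 rad is -0.412.

```bash
python3 nudge.py '[[[1, 0, 0, 0, 0, 0, -0.412], [1, 0, 0, 0, 0, 0, -0.412], [1, 0, 0, 0, 0, 0, -0.412], [1, -0.92, -1.24, 0, 0, 0, 0], [1, -0.92, -1.24, 0, 0, 0, 0], [1, -0.92, -1.24, 0, 0, 0, 0], [1, -0.92, -1.24, 0, 0, 0, 0], [1, -0.92, -1.24, 0, 0, 0, 0]]]' 40
python3 nudge.py '[[[1, -0.92, -1.24, 0, 0, 0, 0], [1, -0.92, -1.24, 0, 0, 0, 0], [1, -0.92, -1.24, 0, 0, 0, 0], [1, -0.92, -1.24, 0, 0, 0, 0], [1, 0, 0, 0, 0, 0, 0], [1, 0, 0, 0, 0, 0, 0]]]'
python3 - <<'E'
from h import *
c=imaging.capture("wrist"); cv2.imwrite("pics/w1.png",c["color"][:,:,::-1])
K,D,R,t=cal(c); print("cam",-R.T@t, R[2], env.read_state()["tool_pos"],env.read_state()["tool_rot"])
print(proj(c,[[.434,.261,.033],[.434,.261,.065]]))
E
```

```text
time: 0.82
tool_pos: [0.3569, 0.3981, 0.2309]
tool_rot: [-0.0, 0.061, 0.998, -0.0]
force: [1.5, 0.1, 0.8]
grip_width: 1.002
grip_force: 0.0
time: 1.32
tool_pos: [0.4335, 0.2637, 0.2311]
tool_rot: [-0.0, 0.064, 0.998, 0.0]
force: [-0.7, -0.9, 0.7]
grip_width: 0.998
grip_force: 0.0
cam [0.35048678 0.2745788  0.37398593] [ 0.32491993 -0.04156896 -0.94482753] [0.43284478 0.26486004 0.23102987] [-4.37136475e-04  6.24738086e-02  9.98046495e-01  1.59481916e-04]
[[312.63294413 161.82422296]
 [312.36749672 170.30815192]]
```

View pics/w1.png

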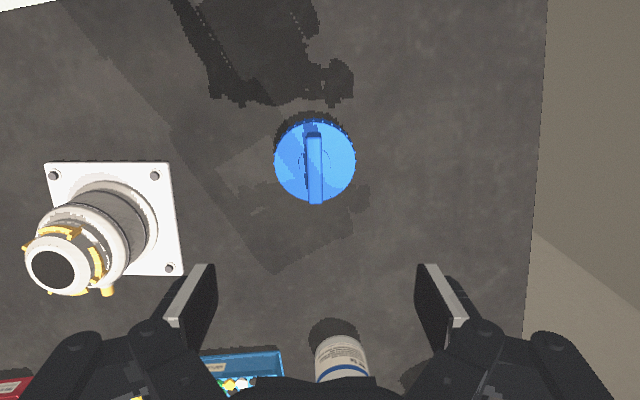

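The wrist image shows the cap centred near (315,162), with the wing from about (313,135) to (316,204). I'll refine this with a crop and by segmentation.

Run:
```python
from h import *
c=imaging.capture("wrist"); im=c["color"]
cv2.imwrite("pics/w1c.png",cv2.resize(im[110:215,260:370],None,fx=5,fy=5,interpolation=cv2.INTER_NEAREST)[:,:,::-1])
hsv=cv2.cvtColor(im,cv2.COLOR_RGB2HSV)
m=(hsv[...,0]>95)&(hsv[...,0]<125)&(hsv[...,1]>120)&(hsv[...,2]>60); m[:110]=0;m[215:]=0;m[:,:260]=0;m[:,370:]=0
k=big(m); w=plane(c,k,0.033); print(w.min(0),w.max(0),w.min(0)/2+w.max(0)/2)
e=cv2.minEnclosingCircle(w[:,:2].astype(np.float32)); print(e)
for y in (145,155,165,175,185,195): print(y, im[y,298:332,1])
```

```text
[0.39023292 0.22166357 0.033     ] [0.47869057 0.30427894 0.033     ] [0.43446174 0.26297125 0.033     ]
((0.4343544542789459, 0.2628566026687622), 0.04443652555346489)
145 [164 164 165 199 192  94  82 135 160 184 185 183 184 186 184 193 195 199
 195 197 179 158 129 198 195 194 194 198 197 195 195 193 198 194]
155 [169 166 110 162  85  83  85  89 130 175 182 184 183 188 187 192 193 194
 196 194 182 160 110 195 192 194 195 198 168 193 192 193 191 193]
165 [167 164 167 169 169  88  85  71 132 145 162 161 161 163 168 172 170 193
 192 195 192 163 118 196 193 196 191 197 194 194 193 174 192 196]
175 [168 166 164 167 175  86  80  81 113 136 161 163 164 165 166 167 167 165
 168 168 169 143 144 165 197 192 180 193 192 194 191 190 192 198]
185 [164 165 165 165 167 174  85  83  77 133 154 158 164 165 163 161 165 165
 166 166 170 156 137 116 168 167 165 167 164 168 163 161 193 192]
195 [162 167 163 163 166 164 163 165 143 127 146 164 163 164 165 165 160 165
 165 168 168 158 146 117 167 169 167 166 165 168 166 167 165 167]
```

View pics/w1c.png

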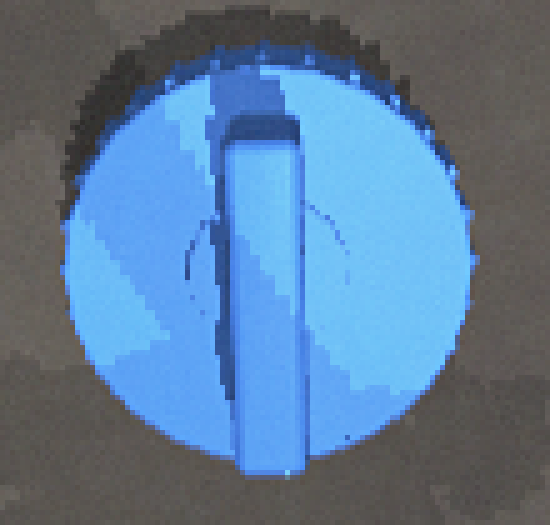

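The crop shows the wing's top with centre line from (312.8,138) to (314.3,204.4) px. I'll project that and cross-check the neck centre from the dark disc on its top.

Run:
```python
from h import *
c=imaging.capture("wrist")
w=plane(c,[[312.8,138],[314.3,204.4]],.065); d=w[1]-w[0]
print("wing",w,w.mean(0),np.linalg.norm(d),np.degrees(np.arctan2(d[1],d[0])))
for n,box in (("top",(212,252,290,332)),("wrist",(230,300,20,105)),("scene",(185,215,280,310))):
    q=imaging.capture(n); g=q["color"].max(2); a,b,x,y=box
    m=np.zeros(g.shape,bool); m[a:b,x:y]=g[a:b,x:y]<75
    k=big(m); e=cv2.fitEllipse(k); p=plane(q,k,.113)
    print(n,e[0],e[1],plane(q,[e[0]],.113),np.ptp(p,axis=0))
    if n!="top":
        hs=cv2.cvtColor(q["color"],cv2.COLOR_RGB2HSV)
s=env.read_state(); print(s["tool_pos"],s["tool_rot"])
```

```text
wing [[0.40357121 0.26714435 0.065     ]
 [0.46602929 0.26062261 0.065     ]] [0.43480025 0.26388348 0.065     ] 0.06279764378307719 -5.96110168777625
top (309.79461669921875, 228.31704711914062) (11.470222473144531, 12.095531463623047) [[0.48003308 0.0259603  0.113     ]] [0.0326716  0.03260234 0.        ]
wrist (46.719322204589844, 279.03289794921875) (13.534754753112793, 29.938386917114258) [[0.48940959 0.01875772 0.113     ]] [0.01440869 0.01877123 0.        ]
scene (294.530517578125, 195.29473876953125) (25.013404846191406, 31.158212661743164) [[0.48737028 0.03439972 0.113     ]] [1.12900360e-01 1.18964307e-01 2.22044605e-16]
[0.4320621  0.26653798 0.23114945] [-1.96005533e-04  6.01959865e-02  9.98186558e-01 -6.42293982e-06]
```

To row units: 0.033 m is 1.32, -0.002 m is -0.08, -0.016 rad is -0.064.

```bash
python3 nudge.py '[[[1, -0.08, -0.08, 1.32, 0, 0, -0.064], [1, 0, 0, 1.32, 0, 0, 0], [1, 0, 0, 1.32, 0, 0, 0], [1, 0, 0, 1.32, 0, 0, 0], [1, 0, 0, 0, 0, 0, 0], [1, 0, 0, 0, 0, 0, 0], [1, 0, 0, 0, 0, 0, 0], [1, 0, 0, 0, 0, 0, 0]]]'
python3 - <<'E'
from h import *
for i in range(4):
    c=imaging.capture("wrist"); s=env.read_state(); print(s["tool_pos"],s["tool_rot"])
m=c["color"]; cv2.imwrite("pics/w2.png",m[:,:,::-1]); print(proj(c,[[.4346,.2635,.065],[.4346,.2635,.033]]))
hsv=cv2.cvtColor(m,cv2.COLOR_RGB2HSV)
b=(hsv[...,0]>95)&(hsv[...,0]<125)&(hsv[...,1]>120)&(hsv[...,2]>60); b[300:]=0
e=cv2.minEnclosingCircle(plane(c,big(b),.033)[:,:2].astype(np.float32)); print(e)
E
```

```text
time: 2.28
tool_pos: [0.4367, 0.2645, 0.1022]
tool_rot: [0.002, 0.053, 0.999, 0.001]
force: [0.3, -0.3, 0.7]
grip_width: 0.998
grip_force: 0.0
[0.4367514  0.26442669 0.10226182] [0.0025133  0.05313349 0.99858346 0.00125687]
[0.43653146 0.26424015 0.10204509] [0.00231717 0.05318697 0.99858122 0.00115075]
[0.43626175 0.2640154  0.10169879] [0.00202954 0.05331214 0.99857532 0.0010108 ]
[0.43590024 0.2637757  0.10123571] [1.62316841e-03 5.33498405e-02 9.98574250e-01 7.91959152e-04]
[[313.70506204 226.97374167]
 [313.82319475 206.12305388]]
((0.43775448203086853, 0.26221299171447754), 0.04943302273750305)
```

View pics/w2.png

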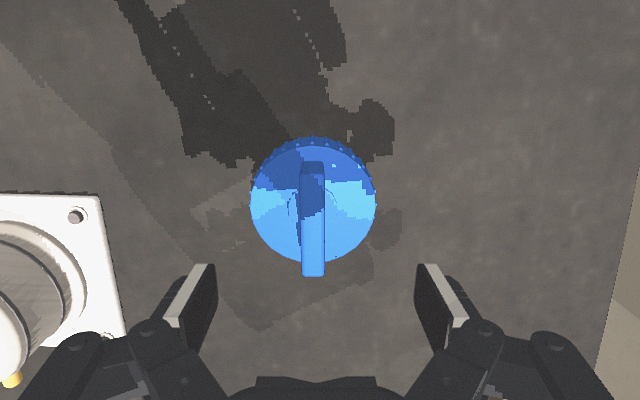

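The wing (x≈313, rows 165–276) is vertical and centred between the fingers (215/415). Descend and grip.

To row units: 0.001 m is 0.04, 0.022 m is 0.88.

```bash
python3 nudge.py '[[[1, 0.04, 0, 0.88, 0, 0, 0], [1, 0, 0, 0.88, 0, 0, 0], [1, 0, 0, 0.8, 0, 0, 0], [1, 0, 0, 0, 0, 0, 0], [0, 0, 0, 0, 0, 0, 0], [0, 0, 0, 0, 0, 0, 0], [0, 0, 0, 0, 0, 0, 0], [0, 0, 0, 0, 0, 0, 0]]]' 60
python3 nudge.py '[[[0, 0, 0, 0, 0, 0, 0], [0, 0, 0, 0, 0, 0, 0], [0, 0, 0, 0, 0, 0, 0], [0, 0, 0, 0, 0, 0, 0]]]'
```

```text
time: 3.15
tool_pos: [0.435, 0.2639, 0.037]
tool_rot: [0.001, 0.053, 0.999, 0.001]
force: [0.3, 0.1, -0.4]
grip_width: 0.451
grip_force: 0.0
time: 3.48
tool_pos: [0.4345, 0.2637, 0.0364]
tool_rot: [0.001, 0.053, 0.999, 0.0]
force: [-0.3, -0.6, 4.3]
grip_width: 0.153
grip_force: 59.5
```

To row units: -0.033 m is -1.32, -0.01 m is -0.4.

```bash
python3 nudge.py '[[[0, 0, 0, -1.52, 0, 0, 0], [0, 0, 0, -1.52, 0, 0, 0], [0, 0, 0, -1.52, 0, 0, 0], [0, 0, 0, -1.52, 0, 0, 0], [0, 0, 0, 0, 0, 0, 0], [0, -0.4, -1.32, 0, 0, 0, 0], [0, -0.4, -1.32, 0, 0, 0, 0], [0, -0.4, -1.32, 0, 0, 0, 0]]]'
python3 nudge.py '[[[0, -0.4, -1.32, 0, 0, 0, 0], [0, -0.4, -1.32, 0, 0, 0, 0], [0, -0.4, -1.32, 0, 0, 0, 0], [0, -0.4, -1.32, 0, 0, 0, 0.108], [0, 0, 0, 0, 0, 0, 0], [0, 0, 0, 0, 0, 0, 0], [0, 0, 0, 0, 0, 0, 0], [0, 0, 0, 0, 0, 0, 0]]]'
python3 - <<'E'
from h import *
for i in range(2):
    c=imaging.capture("scene"); s=env.read_state(); print(s["tool_pos"],s["tool_rot"],s["force"])
q=imaging.capture("wrist")
cv2.imwrite("pics/p3.png",np.hstack([cv2.resize(c["color"][110:260,220:370],(400,400)),cv2.resize(q["color"][:400,120:520],(400,400))])[:,:,::-1])
K,D,R,t=cal(c);print(proj(c,[[.48,.026,.113],[.48,.026,.15]])-[220,110])
E
```

```text
time: 4.15
tool_pos: [0.4518, 0.1608, 0.1862]
tool_rot: [-0.001, 0.052, 0.999, -0.0]
force: [1.2, -0.4, -1.7]
grip_width: 0.151
grip_force: 59.5
time: 4.82
tool_pos: [0.4777, 0.0271, 0.1864]
tool_rot: [-0.001, 0.066, 0.998, 0.0]
force: [-0.3, 0.5, -1.6]
grip_width: 0.152
grip_force: 59.8
[0.4778119  0.02730072 0.18658525] [-7.43849655e-04  6.60092139e-02  9.97818713e-01  2.16083242e-04] [ 0.50844133  0.79092805 -2.67666363]
[0.47799788 0.02734518 0.18679793] [-4.74066857e-04  6.58597192e-02  9.97828768e-01  1.52873333e-04] [-0.63191377  0.18046764 -1.93376674]
[[73.93030265 87.80982028]
 [73.54263065 78.0256393 ]]
```

View pics/p3.png

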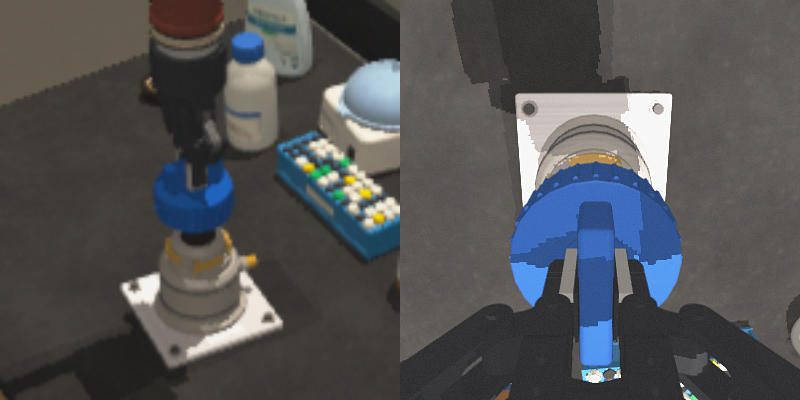

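The cap is held level over the neck. In the wrist view the plate centre column (593) matches the wing (595). Correct by about 2 mm and descend.

```bash
python3 nudge.py '[[[0, -0.08, -0.04, 0.32, 0, 0, 0], [0, 0, 0, 0.48, 0, 0, 0], [0, 0, 0, 0.48, 0, 0, 0], [0, 0, 0, 0.24, 0, 0, 0], [0, 0, 0, 0, 0, 0, 0], [0, 0, 0, 0, 0, 0, 0]]]'
python3 nudge.py '[[[0, 0, 0, 0.12, 0, 0, 0], [0, 0, 0, 0.08, 0, 0, 0], [0, 0, 0, 0, 0, 0, 0]]]'
```

```text
time: 5.47
tool_pos: [0.4797, 0.0251, 0.1483]
tool_rot: [-0.001, 0.067, 0.998, 0.0]
force: [0.3, 0.1, -2.7]
grip_width: 0.15
grip_force: 59.7
time: 5.72
tool_pos: [0.4805, 0.0248, 0.1443]
tool_rot: [0.0, 0.067, 0.998, -0.0]
force: [-0.2, -0.3, -2.1]
grip_width: 0.15
grip_force: 59.7
```

```bash
python3 nudge.py '[[[0, 0, 0.04, 0.08, 0, 0, 0], [0, 0, 0, 0.08, 0, 0, 0], [0, 0, 0, 0, 0, 0, 0]]]'
python3 nudge.py '[[[0, 0, 0, 0.08, 0, 0, 0], [0, 0, 0, 0.08, 0, 0, 0], [0, 0, 0, 0, 0, 0, 0]]]'
```

```text
time: 5.97
tool_pos: [0.4803, 0.0257, 0.1402]
tool_rot: [-0.0, 0.067, 0.998, -0.0]
force: [-0.7, -0.3, -2.5]
grip_width: 0.151
grip_force: 59.7
time: 6.22
tool_pos: [0.4803, 0.0256, 0.136]
tool_rot: [-0.0, 0.067, 0.998, -0.0]
force: [-0.9, -1.7, -3.2]
grip_width: 0.152
grip_force: 59.7
```

To row units: 0.001 m is 0.04.

```bash
python3 nudge.py '[[[0, 0, 0, 0.04, 0, 0, 0], [0, 0, 0, 0, 0, 0, 0]]]'
python3 nudge.py '[[[0, 0, 0, 0.04, 0, 0, 0], [0, 0, 0, 0, 0, 0, 0]]]'
```

```text
time: 6.38
tool_pos: [0.4804, 0.0256, 0.1359]
tool_rot: [-0.0, 0.067, 0.998, -0.0]
force: [-2.8, -1.4, 3.5]
grip_width: 0.154
grip_force: 60.7
time: 6.55
tool_pos: [0.4805, 0.0256, 0.1358]
tool_rot: [-0.0, 0.067, 0.998, -0.0]
force: [-5.9, -2.3, 9.7]
grip_width: 0.154
grip_force: 61.5
```

Contact is at the expected height (cap origin ≈ 99.5 mm). Now turn backwards with light downward pressure.

To row units: 0.0005 m is 0.02, -0.1 rad is -0.4.

```bash
python3 nudge.py '[[[0, 0.02, 0, 0, 0, 0, -0.4], [0, 0, 0, 0, 0, 0, -0.4], [0, 0, 0, 0, 0, 0, -0.4], [0, 0, 0, 0, 0, 0, -0.4], [0, 0, 0, 0, 0, 0, -0.4], [0, 0, 0, 0, 0, 0, 0]]]'
python3 nudge.py '[[[0, 0, 0, 0, 0, 0, -0.28], [0, 0, 0, 0, 0, 0, -0.28], [0, 0, 0, 0, 0, 0, -0.24], [0, 0, 0, 0, 0, 0, 0], [0, 0, 0, 0, 0, 0, 0]]]'
```

```text
time: 7.05
tool_pos: [0.4805, 0.0255, 0.1357]
tool_rot: [0.0, -0.184, 0.983, -0.001]
force: [-3.4, -1.8, 5.9]
grip_width: 0.149
grip_force: 61.1
time: 7.47
tool_pos: [0.4802, 0.0256, 0.1341]
tool_rot: [0.0, -0.279, 0.96, -0.0]
force: [0.5, -1.5, -2.5]
grip_width: 0.152
grip_force: 59.8
```

It has dropped free. Follow down to the landing (TCP ≈ 0.1265).

To row units: 0.003 m is 0.12.

```bash
python3 nudge.py '[[[0, 0, 0, 0.12, 0, 0, 0], [0, 0, 0, 0.12, 0, 0, 0], [0, 0, 0, 0, 0, 0, 0]]]'
python3 nudge.py '[[[0, 0, 0, 0.04, 0, 0, 0], [0, 0, 0, 0.04, 0, 0, 0], [0, 0, 0, 0.04, 0, 0, 0], [0, 0, 0, 0, 0, 0, 0]]]'
```

```text
time: 7.72
tool_pos: [0.4799, 0.0257, 0.1276]
tool_rot: [-0.0, -0.279, 0.96, -0.0]
force: [-0.0, -3.7, -2.7]
grip_width: 0.158
grip_force: 59.6
time: 8.05
tool_pos: [0.4801, 0.0256, 0.1263]
tool_rot: [-0.0, -0.279, 0.96, -0.0]
force: [-3.5, -4.3, 5.6]
grip_width: 0.146
grip_force: 61.0
```

Landed. Now turn forwards, feeding about 4 mm down over about 61°.

To row units: 0.0004 m is 0.016, 0.0003 m is 0.012, 0.1 rad is 0.4.

```bash
python3 nudge.py '[[[0, 0, 0, 0.012, 0, 0, 0.4], [0, 0, 0, 0.012, 0, 0, 0.4], [0, 0, 0, 0.016, 0, 0, 0.4], [0, 0, 0, 0, 0, 0, 0]]]'
python3 nudge.py '[[[0, 0, 0, 0.016, 0, 0, 0.4], [0, 0, 0, 0.016, 0, 0, 0.4], [0, 0, 0, 0.016, 0, 0, 0.4], [0, 0, 0, 0, 0, 0, 0]]]'
```

```text
time: 8.38
tool_pos: [0.4805, 0.0256, 0.1262]
tool_rot: [0.0, -0.131, 0.991, -0.0]
force: [-5.6, -3.4, 9.4]
grip_width: 0.154
grip_force: 61.4
time: 8.72
tool_pos: [0.4805, 0.0256, 0.1246]
tool_rot: [0.0, 0.019, 1.0, -0.0]
force: [-4.2, -4.2, 6.8]
grip_width: 0.156
grip_force: 61.1
```

To row units: 0.0005 m is 0.02, 0.1 rad is 0.4.

```bash
python3 nudge.py '[[[0, 0, 0, 0.02, 0, 0, 0.4], [0, 0, 0, 0.02, 0, 0, 0.4], [0, 0, 0, 0.02, 0, 0, 0.4], [0, 0, 0, 0, 0, 0, 0]]]'
python3 nudge.py '[[[0, 0, 0, 0.02, 0, 0, 0.24], [0, 0, 0, 0.012, 0, 0, 0.24], [0, 0, 0, 0, 0, 0, 0]]]'
python3 -c "
from h import *
print(env.read_state()['torque'],env.read_state()['tool_rot'])"
```

```text
time: 9.05
tool_pos: [0.4804, 0.0256, 0.123]
tool_rot: [0.0, 0.168, 0.986, -0.0]
force: [-3.9, -3.9, 6.9]
grip_width: 0.15
grip_force: 61.0
time: 9.3
tool_pos: [0.4804, 0.0256, 0.1224]
tool_rot: [0.0, 0.226, 0.974, -0.0]
force: [-4.8, -4.3, 6.5]
grip_width: 0.151
grip_force: 61.2
[-0.75993354  0.75147262 -0.16377281] [ 1.39453285e-04  2.25862964e-01  9.74158990e-01 -4.05463685e-04]
```

```bash
for i in 1; do python3 nudge.py '[[[0, 0, 0, 0.012, 0, 0, 0.12], [0, 0, 0, 0, 0, 0, 0.12], [0, 0, 0, 0, 0, 0, 0]]]'; done
python3 -c "
from h import *
print(env.read_state()['torque'])"
python3 nudge.py '[[[0, 0, 0, 0, 0, 0, 0.16], [0, 0, 0, 0, 0, 0, 0.12], [0, 0, 0, 0, 0, 0, 0]]]'
python3 -c "
from h import *
s=env.read_state();q=s['tool_rot'];print(s['torque'],2*np.degrees(np.arctan2(q[2],q[1]))-172.45)"
```

```text
time: 9.55
tool_pos: [0.4801, 0.0254, 0.1223]
tool_rot: [-0.0, 0.252, 0.968, -0.001]
force: [-5.1, -3.9, 9.5]
grip_width: 0.153
grip_force: 62.6
[-0.70081248  0.92087499  0.87798811]
time: 9.8
tool_pos: [0.4805, 0.0252, 0.1224]
tool_rot: [0.001, 0.285, 0.959, -0.001]
force: [-5.1, -4.5, 9.0]
grip_width: 0.151
grip_force: 91.5
[-0.75559311  0.73853514  1.35019525] -25.56481434099274
```

It's at the stop: the torque jumped and the height is right (≈86 mm). Ease off, release and rise.

To row units: -0.0008 m is -0.032, -0.04 rad is -0.16.

```bash
python3 nudge.py '[[[0, 0, 0, -0.032, 0, 0, -0.16], [0, 0, 0, 0, 0, 0, 0], [1, 0, 0, 0, 0, 0, 0], [1, 0, 0, 0, 0, 0, 0], [1, 0, 0, 0, 0, 0, 0], [1, 0, 0, 0, 0, 0, 0], [1, 0, 0, 0, 0, 0, 0], [1, 0, 0, 0, 0, 0, 0]]]'
python3 nudge.py '[[[1, 0, 0, 0, 0, 0, 0], [1, 0, 0, 0, 0, 0, 0], [1, 0, 0, -0.4, 0, 0, 0], [1, 0, 0, -1.2, 0, 0, 0], [1, 0, 0, -1.6, 0, 0, 0], [1, 0, 0, -1.6, 0, 0, 0], [1, 0, 0, 0, 0, 0, 0], [1, 0, 0, 0, 0, 0, 0]]]'
python3 - <<'E'
from h import *
c=imaging.capture("scene"); q=imaging.capture("wrist")
s=env.read_state();print(s['tool_pos'])
K=proj(q,[[.48,.0257,.151]]);print(K)
cv2.imwrite("pics/p4.png",np.hstack([cv2.resize(c["color"][110:260,220:370],(400,400)),cv2.resize(q["color"][:400,120:520],(400,400))])[:,:,::-1])
E
```

```text
time: 10.47
tool_pos: [0.4801, 0.0261, 0.1212]
tool_rot: [-0.0, 0.269, 0.963, 0.0]
force: [-0.2, -0.2, 0.3]
grip_width: 0.979
grip_force: 0.0
time: 11.13
tool_pos: [0.4828, 0.0257, 0.246]
tool_rot: [0.004, 0.269, 0.963, 0.001]
force: [0.1, 0.9, 0.4]
grip_width: 1.001
grip_force: 0.0
[0.47973099 0.02597644 0.24139824]
[[313.57729865 195.55059641]]
```

View pics/p4.png

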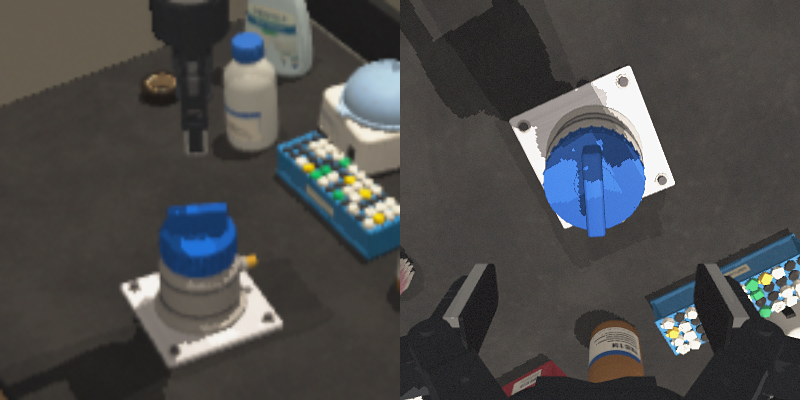

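The cap sits level and low on the vessel; the wing's top runs from (592,150) to (597,235) in the right panel. I'll check the wing's yaw against the stop angle.

Run:
```python
from h import *
c=imaging.capture("wrist"); o=-280
w=plane(c,[[592.5-280,150],[597-280,235]],.151); d=w[1]-w[0]
print(w.mean(0),np.linalg.norm(d),np.degrees(np.arctan2(d[1],d[0]))+7.55)
m=c["color"]; h=cv2.cvtColor(m,cv2.COLOR_RGB2HSV)
print(m[160,298:330,1],m[220,298:334,1])
```

```text
[0.47755854 0.02743616 0.151     ] 0.06339402270522145 -20.83009210537264
[85 88 83 85 65 72 77 83 82 85 81 84 84 84 87 85 85 84 86 81 88 84 81 73
 58 89 81 83 65 66 63 66] [122 124 119 123 124 124 122 121 121  79  99 113 121 116 120 121 120 121
 122 122 123 123 124 123 123 119 111  92 109 124 123 125 121 123 126 122]
```

The wing is at −20.8° from square, which is the stop, and its top is at the home height. Handing in.

```bash
python3 -c "
from workcell import env, imaging
print(env.job_done())"
```

```text
the job is handed in; nothing more can be done
None
```

The cap is screwed fully home on the vessel: the wing stopped at about −21° from square with the cap origin at about 86 mm. I let go of it and handed the job in at about 11 s; the verdict was not shown.

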